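Open a small-parts cupboard past its safety catch

ROBOT

A 6-joint arm with a two-finger parallel gripper is mounted at the origin on a cart in front of the work surface, level with it; the furniture and walls round the work are solid. World frame = base frame: x ahead of the robot, y to its left, z up, the work surface at z = 0. Lengths are in m, angles in rad, forces in N, time in s.
With the tool pointing down it reaches from about 0.325 to 0.775 m from the base axis. Payload 5.5 kg.
Tool frame: the origin (TCP) lies on the mounting face of the last link; the fingertips stand 173 mm ahead of it and the grasp point (between the pads) lies bot.hold_point_z ahead of it (bot.hold_point_z is the distance from the TCP to the grasp point, in m); z points along the fingers, x is the direction in which the jaws open and shut, and the axes are right-handed (so a half turn about z gives the same grasp; the last joint's range is limited). The gripper opens to 85 mm and grips with 20 to 120 N. Pads are 22 mm wide; open, the fingers measure 114 mm over their backs; the gripper's body (76 mm by 85 mm) begins 54 mm behind the grasp point. The pads swing forward as they close: fully open they stand 13 mm farther back than shut.
Start: joints at [-1.261, 0.091, 1.231, -0, 1.82, -0.057], TCP at [0.215, -0.56, 0.405] pointing down, gripper open.
Joint ranges: [-2.87, 2.87], [-0.86, 2.18], [0.17, 2.46], [-1.51, 4.65], [0.06, 2.69], [-2.65, 2.65]. Speed limits (rad/s): [2.57, 2.57, 3.01, 3.14, 3.14, 3.14].

INTERFACE

Orientations are given as a rotation vector (axis times angle).
In Python, from rig import bot, vision, nets gives the robot as it stands.
- The arm moves only by the tool apply_moves, never from a script. Its arguments are lists of equal length, an entry for each row: "hand": the opening, from -1 (shut) to 1 (fully open); "dp": the shift along the tool's x, y, z in mm, a list of three; "dr": the turn, a rotation vector about the tool's x, y, z in rad, a list of three. In form: {"hand": [hand, ...], "dp": [[dx, dy, dz], ...], "dr": [[wx, wy, wz], ...]}. A call has 1 to 8 rows; each row shifts and turns the commanded pose from where the row before left it, along the tool's axes as they then stand; what a row does not reach is not made up. A row lasts 1/8 s, in which the tool goes at most 62.5 mm and 10.7 degrees, less where a joint would pass 70% of its speed; a pose out of reach is approached as far as the arm can. A call with a gripper value outside its range is refused whole. The fingers move at their own pace and stop on an object; the grip force is fixed at half the most. Time passes only in rows, so rows that do not move let the fingers close. It gives the time, the measured TCP pose, the force and the opening at its end, in the units of the state.
- bot.state(): the state, without advancing time (a new reading comes with each control period).
- vision.capture(name): name is "scene" or "side" or "wrist"; returns a dict with "frame" (480x640x3 uint8, red, green, blue), "fovy" (degrees; the focal length in pixels is half the picture's height over the tangent of half this angle, whatever the lens; pixels are square), "cx", "cy" (the principal point, pixels), "rvec" (rotation vector, rad) and "tvec" (3), from world to camera coordinates, as OpenCV has them. Camera axes: x right, y down, z forward; pixel columns grow to the right and rows downward; lengths in m; the calibration is good to about 2 mm. The wrist camera is an equidistant fisheye: a pixel r from the principal point sees the ray r / f radians off the axis. A picture is of the moment at which its call begins. There is no depth.
- bot.finish_job(): hands the job in, once; it reports no verdict.
Trained networks look in a picture, given as the dict that the camera call returned (one of the last four; its "shot" number tells which), for a name from the list of things; names that differ only in an ending like _2 or _b are one class to them, and where a whole thing is asked for, a point or a joint stands for the part that bears it (a point fixed in the world has none). Each returns a list of dicts, best first, with "score" (0 to 1); they miss things now and then, are a little off and sometimes report something else, mostly with a low value. They report only what shows in the picture. A call takes as long as a camera call.
- nets.find_in(query, picture): "location" ([x, y, z] in m, in the coordinates of the camera as it stood for that picture, good to about 4 mm: the middle of the surface that is visible of it).
The state is a dict: "t": time; "joint_pos": joint angles; "joint_vel": joint speeds; "joint_torque": joint torques, N m; "eef_pos": TCP position; "tool_rot": TCP orientation; "contact_force": force on the tool from outside, world axes, zero at the start; "ft_torque": the same for the moment, N m; "opening": finger opening in m.
Only numpy, scipy, OpenCV 4.12 (cv2) and the standard library are available. Lean on these libraries where they do the work, as an engineer would, in place of code of your own. Each camera call takes 0.05 s, during which the arm holds its last target. There are 200 camera calls.

TASK

Two small steel cupboards stand on the workbench, each with its door ajar on a hidden safety catch. Open the green door wide, nearly square to its cupboard, by reaching into the gap behind the top of the door and holding the white catch down while you pull the door open. Leave the yellow door held on its catch.

Things in the scene. Friction and masses are not known exactly. Their poses are not given: they have to be found in the camera images.
- green_door (a joint): hinge angle (rad) of the green door, 140 mm high, 180 wide, 12 thick, on a grey cupboard 184 mm wide, 150 deep, 168 high, fixed to the bench. 0 shut, grows as its free left edge swings out towards the robot; 1.57 is square to the cupboard, end stop 1.75. Starts ajar at 0.36 to 0.41; the catch stops it at about 0.43. It stays where it is left; about 1 N moves it.
- green_press (a point): centre of the top face of the catch's white thumb plate, 24 mm below the green door's top edge, 27 mm behind its inner face, 140 mm from the hinge line. Plate 48 mm along x by 44 along y. Moves with the door: x is square to the door, pointing inwards to the cupboard; y runs along the door from hinge to free edge (40 mm on); z up. The gap above it, door to cupboard, is 45 to 60 mm wide.
- green_catch (a joint): how far (m) the white catch plate is pushed straight down: 0 up, 0.016 fully down, spring 2 N at the start, 6 N at the bottom. Its hook holds the door by the lip of the cupboard's top; 0.010 or more frees it. It must stay down until the door is at 0.65 rad and springs up when let go. What stands on the plate can push the door open by its inner face.
- green_hinge (a point): point on the green door's vertical hinge line (its right edge seen from the robot), level with the door's top edge, 166 mm above the bench and 2 mm below the cupboard's flat top. Axes as for green_press, turning with the door; the door's inner face is the plane x = 0.
- yellow_door (a joint): hinge angle (rad) of the yellow door on the other cupboard, built alike, standing beside it (either side) with its own catch; also ajar at 0.36 to 0.41. Its catch holds it below about 0.45.

How it is judged:
At the end, for the whole second after the job is handed in: The green door stands open at rest by at least 1.1 rad (63 degrees; 90 is square to the cupboard) and the yellow door is still held on its catch (below 0.5 rad) (value of joint green_door above 1.1 rad and velocity of joint green_door below 0.1 rad/s and value of joint yellow_door below 0.5 rad); the robot touches nothing.
It fails at once if the yellow door comes off its catch (value of joint yellow_door above 0.5 rad).
It also fails if it takes over 38 s, if anything falls off the work surface, if the arm or the gripper's body presses on something with over 40 N, if the wrist force passes 120 N, or if a joint passes its speed limit or range.

## Working session

There is one attempt and no reset: what is moved stays moved. The work goes in short steps, Python scripts to look and compute and a tool call to move; the robot and the scene stay as the last step left them, time stands still between calls to the robot, and variables do not carry over. Pictures are saved under pics/ and viewed, about 8 in all and at most 12, crops included, and the job is handed in when it is done.

Besides the shell and the picture viewer there is one more tool, called after ">>>" by a JSON object that holds its "api" and its "payload", one argument or row to a line. apply_moves: Moves the arm, as the interface text tells. Its arguments: {"type":"object","properties":{"hand":{"type":"array","items":{"type":"number"}},"dp":{"type":"array","items":{"type":"array","items":{"type":"number"}}},"dr":{"type":"array","items":{"type":"array","items":{"type":"number"}}}},"required":["hand","dp","dr"]}

```bash
mkdir -p pics; ls; cat > h.py <<'E'
import numpy as np, cv2
from scipy.spatial.transform import Rotation as R
from rig import bot, vision, nets
def cap(n,save=None):
    c=vision.capture(n)
    if save: cv2.imwrite('pics/'+save,c['frame'][:,:,::-1])
    return c
def c2w(c,p): return R.from_rotvec(c['rvec']).as_matrix().T@(np.array(p)-np.array(c['tvec']))
def px(c,p):
    q=R.from_rotvec(c['rvec']).apply(p)+c['tvec']; f=240/np.tan(np.radians(c['fovy'])/2)
    return np.array([c['cx']+f*q[...,0]/q[...,2], c['cy']+f*q[...,1]/q[...,2]]).T
E
python3 - <<'E'
from h import *
np.set_printoptions(precision=4,suppress=True)
s=bot.state();print(s['eef_pos'],s['tool_rot'],bot.hold_point_z,s['t'])
for n in ['scene','side']:
    c=cap(n,n+'0.png')
    print(n,c['fovy'],c['cx'],c['cy'],c2w(c,[0,0,0]))
    for q in ['green_door','yellow_door','green_press','green_hinge','green_catch']:
        for d in nets.find_in(q,c)[:3]: print(n,q,round(d['score'],2),c2w(c,d['location']))
E
```

```text
pics
[ 0.2152 -0.5601  0.4036] [-2.5884  1.7784  0.0024] 0.1547 0.0
scene 49.84307934281729 322.74770516490713 238.87843672757901 [ 0.2285 -0.4111  0.5732]
scene green_door 0.65 [0.4731 0.2878 0.108 ]
scene green_hinge 0.75 [0.4728 0.2908 0.1083]
scene green_catch 0.44 [0.4508 0.3644 0.142 ]
side 50.47631822376442 317.3093569963239 246.43142745619528 [ 0.4206 -0.2675  0.9903]
side green_door 0.86 [0.4717 0.2901 0.1212]
side yellow_door 0.96 [0.5515 0.098  0.1286]
side green_press 0.64 [0.4475 0.3484 0.1444]
side green_hinge 0.83 [0.4685 0.2923 0.1277]
side green_catch 0.74 [0.4486 0.3469 0.1408]
```

View pics/scene0.png

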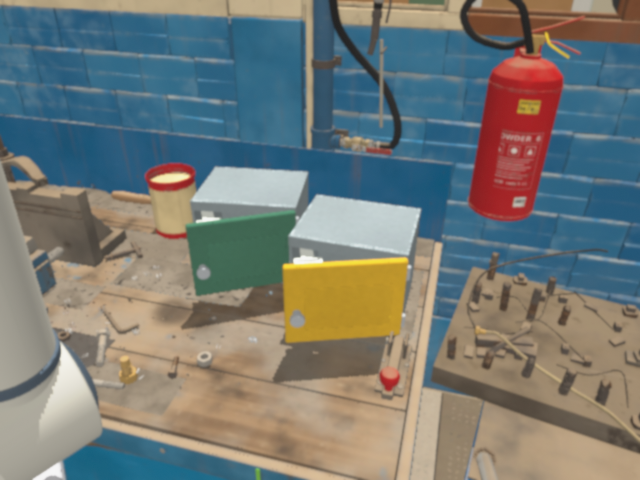

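View pics/side0.png

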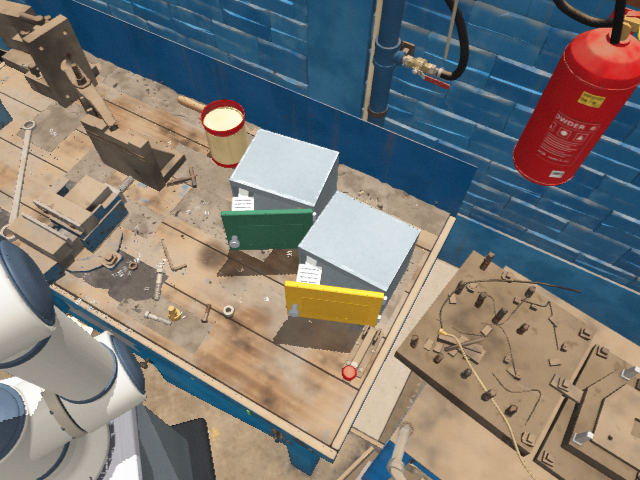

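The side picture shows the green door at (222–312, 208–250), with its white plate at about (242, 203). The yellow cupboard stands to its right, with its plate at about (309, 273).

```bash
python3 - <<'E'
import cv2
i=cv2.imread('pics/side0.png')[125:265,210:350]
cv2.imwrite('pics/crop0.png',cv2.resize(i,None,fx=4.2,fy=4.2,interpolation=cv2.INTER_CUBIC))
E
```

```text
(no output)
```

View pics/crop0.png

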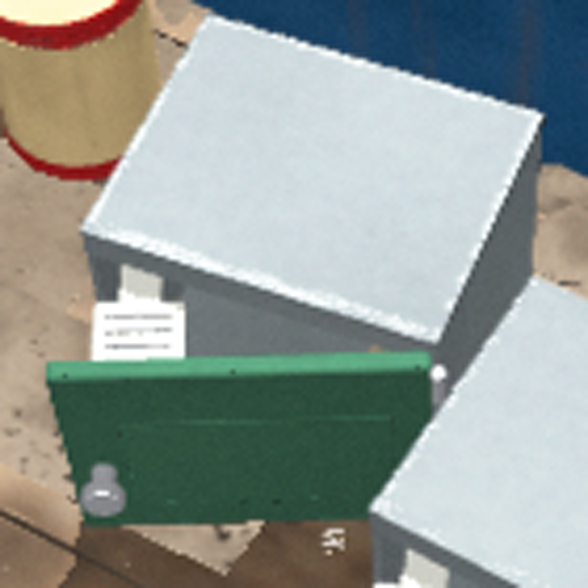

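The crop shows the cupboard top corners at (83,230), (208,16), (542,118) and (440,342). The door's top edge runs from (50,365) to (430,352), and the plate is at (92–185, 303–360).

```bash
python3 - <<'E'
from h import *
np.set_printoptions(precision=4,suppress=True)
c=cap('side')
f=240/np.tan(np.radians(c['fovy'])/2); Rm=R.from_rotvec(c['rvec']).as_matrix(); o=c2w(c,[0,0,0])
def bp(u,v,z):
    u=u/4.2+210-.38;v=v/4.2+125-.38
    d=Rm.T@np.array([(u-c['cx'])/f,(v-c['cy'])/f,1]); return (o+d*(z-o[2])/d[2])[:2]
C=np.array([bp(*p,.168) for p in [(83,230),(208,16),(542,118),(440,342)]])
print(C,[np.linalg.norm(C[i]-C[i-1]) for i in range(4)])
D=np.array([bp(*p,.166) for p in [(49,362),(430,352),(430,368),(51,380)]]);print(D,np.linalg.norm(D[0]-D[1]),np.linalg.norm(D[3]-D[0]))
P=np.array([bp(*p,.142) for p in [(97,303),(185,303),(185,358),(92,360)]]);print(P)
cf=C[0]-C[3]; df=D[3]-D[2]+D[0]-D[1]
ang=np.arctan2(cf[1],cf[0]),np.arctan2(df[1],df[0]);print(ang,ang[1]-ang[0])
# model: fit pts: hinge H at front-right of cupboard
y=df/np.linalg.norm(df); x=np.array([y[1],-y[0]]); 
if x@(C[1]-C[0])<0:x=-x
mid=(D[0]+D[1]+D[2]+D[3])/4; hinge=mid+x*.006-y*.090
print('y',y,'x',x,'hinge',hinge,'hingeOff',(D-hinge)@np.c_[x,y],'press',hinge+y*.14+x*.027)
print((P-hinge)@np.c_[x,y],(C-hinge)@np.c_[x,y])
E
```

```text
[[0.4302 0.3868]
 [0.5178 0.5053]
 [0.6633 0.3954]
 [0.578  0.2787]] [np.float64(0.18315078725613101), np.float64(0.14729956491967627), np.float64(0.18238047792290887), np.float64(0.1446192135453408)]
[[0.4006 0.3172]
 [0.5724 0.2758]
 [0.57   0.2671]
 [0.3997 0.307 ]] 0.17664065327696932 0.010159363995832109
[[0.4287 0.3621]
 [0.4698 0.3508]
 [0.463  0.3193]
 [0.42   0.3299]]
(np.float64(2.5096849428148387), np.float64(2.9082855274275587)) 0.3986005846127201
y [-0.9729  0.2312] x [0.2312 0.9729] hinge [0.5746 0.2768] hingeOff [[-0.001   0.1786]
 [-0.0015  0.002 ]
 [-0.0105  0.0023]
 [-0.011   0.1772]] press [0.4447 0.3354]
[[0.0492 0.1617]
 [0.0477 0.1191]
 [0.0155 0.1184]
 [0.0159 0.1627]] [[ 0.0737  0.1659]
 [ 0.2091  0.1081]
 [ 0.1359 -0.0589]
 [ 0.0026 -0.0029]]
```

```bash
cat >> h.py <<'E'
H=np.array([.5750,.2766]); A0=2.5097
def pose(ang,x,y,z):
    a=A0+ang; p=H+y*np.array([np.cos(a),np.sin(a)])+x*np.array([np.sin(a),-np.cos(a)])
    return [p[0],p[1],z,a-np.pi]
def rows(wps):
    s=bot.state(); m=R.from_rotvec(s['tool_rot']).as_matrix(); cur=list(s['eef_pos'])+[np.arctan2(m[1,0],m[0,0])]
    out=[];dr=[]
    for w in wps:
        d=np.array(w)-cur; n=max(1,int(np.ceil(max(np.linalg.norm(d[:3])/.060,abs(d[3])/.17))))
        for k in range(n):
            th=cur[3]+d[3]*k/n; v=d[:3]/n*1000
            out.append([round(float(np.cos(th)*v[0]+np.sin(th)*v[1]),1),round(float(np.sin(th)*v[0]-np.cos(th)*v[1]),1),round(float(-v[2]),1)]); dr.append([0,0,round(float(-d[3]/n),3)])
        cur=list(w)
    for i in range(0,len(out),8): print('dp',out[i:i+8],'\ndr',dr[i:i+8])
E
python3 - <<'E'
from h import *
t=pose(.3986,.027,.14,.40); print(t)
c=cap('side');f=240/np.tan(np.radians(c['fovy'])/2); Rm=R.from_rotvec(c['rvec']).as_matrix(); o=c2w(c,[0,0,0])
for u,v in [(286,283),(382,296)]:
    d=Rm.T@np.array([(u-c['cx'])/f,(v-c['cy'])/f,1]);print('yellow',(o+d*(.166-o[2])/d[2])[:2])
for a in (1.1,1.2,1.3,1.4,1.57): print(a,pose(a,-.012,.18,0)[:2])
rows([[.42,-.30,.405,-.9],[.50,0,.405,-.5],[.49,.2,.405,-.3],t])
E
```

```text
[np.float64(0.4450344547332584), np.float64(0.335234094548467), 0.4, -0.233292653589793]
yellow [0.48417419 0.13221717]
yellow [0.64201622 0.06193807]
1.1 [np.float64(0.41977808396179356), np.float64(0.18467526567115894)]
1.2 [np.float64(0.4297307073019488), np.float64(0.16963817223416602)]
1.3 [np.float64(0.44113481339509913), np.float64(0.1556698060233298)]
1.4 [np.float64(0.4538764561828581), np.float64(0.14290973433650112)]
1.57 [np.float64(0.47824051349206376), np.float64(0.12434494500765991)]
dp [[-28.2, -47.4, -0.0], [-25.8, -48.8, -0.0], [-23.3, -50.0, -0.0], [-20.7, -51.1, -0.0], [-18.1, -52.1, -0.0], [-15.4, -53.0, -0.0], [-30.9, -41.5, -0.0], [-28.0, -43.5, -0.0]] 
dr [[0, 0, -0.051], [0, 0, -0.051], [0, 0, -0.051], [0, 0, -0.051], [0, 0, -0.051], [0, 0, -0.051], [0, 0, -0.067], [0, 0, -0.067]]
dp [[-25.1, -45.3, -0.0], [-22.0, -46.8, -0.0], [-18.8, -48.2, -0.0], [-15.6, -49.3, -0.0], [-26.2, -42.7, -0.0], [-24.0, -43.9, -0.0], [-21.8, -45.1, -0.0], [-19.5, -46.1, -0.0]] 
dr [[0, 0, -0.067], [0, 0, -0.067], [0, 0, -0.067], [0, 0, -0.067], [0, 0, -0.05], [0, 0, -0.05], [0, 0, -0.05], [0, 0, -0.05]]
dp [[-27.6, -38.6, 1.7], [-26.8, -39.2, 1.7], [-25.9, -39.8, 1.7]] 
dr [[0, 0, -0.022], [0, 0, -0.022], [0, 0, -0.022]]
```

>>> {"api": "apply_moves", "payload": {
  "hand": [-1,-1,-1,-1,-1,-1,-1,-1],
  "dp": [
    [-28,-47,0],
    [-26,-49,0],
    [-23,-50,0],
    [-21,-51,0],
    [-18,-52,0],
    [-15,-53,0],
    [-31,-42,0],
    [-28,-44,0]
  ],
  "dr": [
    [0,0,-0.05],
    [0,0,-0.05],
    [0,0,-0.05],
    [0,0,-0.05],
    [0,0,-0.05],
    [0,0,-0.05],
    [0,0,-0.067],
    [0,0,-0.067]
  ]
}}

```text
t: 1.7
eef_pos: [0.4485, -0.1987, 0.4047]
tool_rot: [-2.913, 1.176, -0.0]
contact_force: [0.5, -0.7, 0.3]
opening: -0.0001
```

>>> {"api": "apply_moves", "payload": {
  "hand": [-1,-1,-1,-1,-1,-1,-1,-1],
  "dp": [
    [-25,-45,0],
    [-22,-47,0],
    [-19,-48,0],
    [-16,-49,0],
    [-26,-43,0],
    [-24,-44,0],
    [-22,-45,0],
    [-20,-46,0]
  ],
  "dr": [
    [0,0,-0.067],
    [0,0,-0.067],
    [0,0,-0.067],
    [0,0,-0.067],
    [0,0,-0.05],
    [0,0,-0.05],
    [0,0,-0.05],
    [0,0,-0.05]
  ]
}}

```text
t: 2.7
eef_pos: [0.4908, 0.2012, 0.4049]
tool_rot: [-3.106, 0.47, -0.001]
contact_force: [0.5, -0.0, -0.0]
opening: -0.0003
```

```bash
python3 - <<'E'
from h import *
rows([pose(.3986,.027,.14,.40),pose(.3986,.027,.14,.34)]); print(bot.state()['eef_pos'],bot.state()['opening'],bot.state()['t'])
E
```

```text
dp [[-27.8, -38.2, 1.6], [-26.9, -38.8, 1.6], [-26.0, -39.4, 1.6], [0.0, -0.0, 60.0]] 
dr [[0, 0, -0.022], [0, 0, -0.022], [0, 0, -0.022], [0, 0, -0.0]]
[0.49076914 0.20117122 0.4049061 ] -0.00031213010678755843 2.7
```

>>> {"api": "apply_moves", "payload": {
  "hand": [-1,-1,-1,-1,-1,-1],
  "dp": [
    [-28,-38,2],
    [-27,-39,1],
    [-26,-39,2],
    [0,0,30],
    [0,0,30],
    [0,0,0]
  ],
  "dr": [
    [0,0,-0.022],
    [0,0,-0.022],
    [0,0,-0.022],
    [0,0,0],
    [0,0,0],
    [0,0,0]
  ]
}}

```text
t: 3.45
eef_pos: [0.4449, 0.3334, 0.3368]
tool_rot: [3.116, -0.369, -0.007]
contact_force: [-0.7, -0.5, 0.1]
opening: -0.0002
```

```bash
python3 - <<'E'
from h import *
c=cap('side'); d=cap('scene')
p=px(c,np.array([.445,.3352,.167])).astype(int); q=px(d,np.array([.445,.3352,.167])).astype(int); print(p,q)
def cr(i,p): return cv2.resize(i['frame'][max(0,p[1]-70):p[1]+70,max(0,p[0]-60):p[0]+80,::-1],(400,400),interpolation=cv2.INTER_CUBIC)
cv2.imwrite('pics/a1.png',np.hstack([cr(c,p),cr(d,q)]))
E
```

```text
[241 198] [208 211]
```

View pics/a1.png

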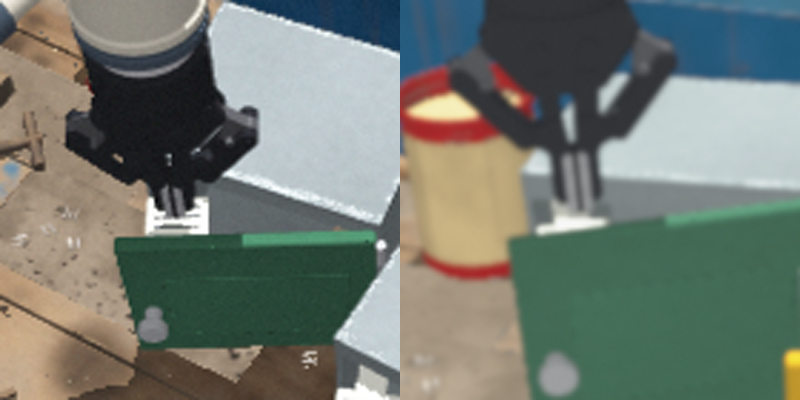

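The fingers stand over the plate, between door and cupboard, clear of both. I'll lower them next.

>>> {"api": "apply_moves", "payload": {
  "hand": [-1,-1,-1],
  "dp": [
    [0,-1,10],
    [0,0,8],
    [0,0,0]
  ],
  "dr": [
    [0,0,0],
    [0,0,0],
    [0,0,0]
  ]
}}

```text
t: 3.92
eef_pos: [0.4456, 0.3343, 0.3208]
tool_rot: [3.119, -0.37, -0.002]
contact_force: [-0.4, 0.7, 0.0]
opening: -0.0002
```

>>> {"api": "apply_moves", "payload": {
  "hand": [-1,-1,-1],
  "dp": [
    [0,0,5],
    [0,0,5],
    [0,0,0]
  ],
  "dr": [
    [0,0,0],
    [0,0,0],
    [0,0,0]
  ]
}}

```text
t: 4.3
eef_pos: [0.4457, 0.3344, 0.3117]
tool_rot: [-3.12, 0.37, -0.001]
contact_force: [0.8, -0.3, 1.7]
opening: -0.0003
```

>>> {"api": "apply_moves", "payload": {
  "hand": [-1,-1,-1],
  "dp": [
    [0,0,3],
    [0,0,3],
    [0,0,0]
  ],
  "dr": [
    [0,0,0],
    [0,0,0],
    [0,0,0]
  ]
}}

```text
t: 4.68
eef_pos: [0.4457, 0.3344, 0.3058]
tool_rot: [-3.119, 0.37, -0.001]
contact_force: [-0.3, 0.0, 3.1]
opening: -0.0002
```

>>> {"api": "apply_moves", "payload": {
  "hand": [-1,-1,-1],
  "dp": [
    [0,0,3],
    [0,0,2],
    [0,0,0]
  ],
  "dr": [
    [0,0,0],
    [0,0,0],
    [0,0,0]
  ]
}}

```text
t: 5.05
eef_pos: [0.4457, 0.3344, 0.3007]
tool_rot: [-3.12, 0.37, -0.0]
contact_force: [0.8, 0.1, 5.3]
opening: 0.0001
```

>>> {"api": "apply_moves", "payload": {
  "hand": [-1,-1,-1],
  "dp": [
    [0,0,2],
    [0,0,1],
    [0,0,0]
  ],
  "dr": [
    [0,0,0],
    [0,0,0],
    [0,0,0]
  ]
}}

```text
t: 5.42
eef_pos: [0.4456, 0.3346, 0.2992]
tool_rot: [-3.118, 0.369, -0.002]
contact_force: [-0.7, 0.6, 10.1]
opening: 0.0002
```

```bash
python3 - <<'E'
from h import *
z=.300
rows([pose(a,x,.14,z) for a,x in [(.42,.020),(.48,.014),(.56,.013),(.64,.013),(.72,.013),(.80,.013),(.86,.013)]])
E
```

```text
dp [[-1.1, 9.5, -0.8], [-0.6, 14.4, -0.0], [-0.6, 12.2, -0.0], [-0.6, 11.2, -0.0], [-0.6, 11.2, -0.0], [-0.6, 11.2, -0.0], [-0.5, 8.4, -0.0]] 
dr [[0, 0, -0.024], [0, 0, -0.06], [0, 0, -0.08], [0, 0, -0.08], [0, 0, -0.08], [0, 0, -0.08], [0, 0, -0.06]]
```

>>> {"api": "apply_moves", "payload": {
  "hand": [-1,-1,-1,-1,-1,-1,-1,-1],
  "dp": [
    [-1,9.5,-0.8],
    [-0.6,14.5,0],
    [-0.6,12,0],
    [-0.6,11,0],
    [-0.6,11,0],
    [-0.6,11,0],
    [-0.5,8.5,0],
    [0,0,0]
  ],
  "dr": [
    [0,0,-0.024],
    [0,0,-0.06],
    [0,0,-0.08],
    [0,0,-0.08],
    [0,0,-0.08],
    [0,0,-0.08],
    [0,0,-0.06],
    [0,0,0]
  ]
}}

```text
t: 6.42
eef_pos: [0.436, 0.2577, 0.2993]
tool_rot: [-3.121, -0.357, -0.002]
contact_force: [-0.8, -0.7, 5.7]
opening: 0.0005
```

```bash
python3 - <<'E'
from h import *
c=cap('side','b1.png')
for q in ['green_door','yellow_door']:
    for d in nets.find_in(q,c)[:2]: print(q,round(d['score'],2),c2w(c,d['location']))
rows([pose(a,.013,.14,.300) for a in (.95,1.04,1.12,1.2,1.27)])
cv2.imwrite('pics/b1c.png',cv2.resize(c['frame'][120:320,190:420,::-1],(690,600)))
E
```

```text
green_door 0.57 [0.47694591 0.23802395 0.12215126]
green_door 0.23 [0.55259069 0.09656456 0.12703481]
yellow_door 0.73 [0.55192686 0.10112272 0.12494615]
dp [[-0.9, 13.0, -0.7], [-0.6, 12.6, -0.0], [-0.6, 11.2, -0.0], [-0.6, 11.2, -0.0], [-0.6, 9.8, -0.0]] 
dr [[0, 0, -0.09], [0, 0, -0.09], [0, 0, -0.08], [0, 0, -0.08], [0, 0, -0.07]]
```

View pics/b1c.png

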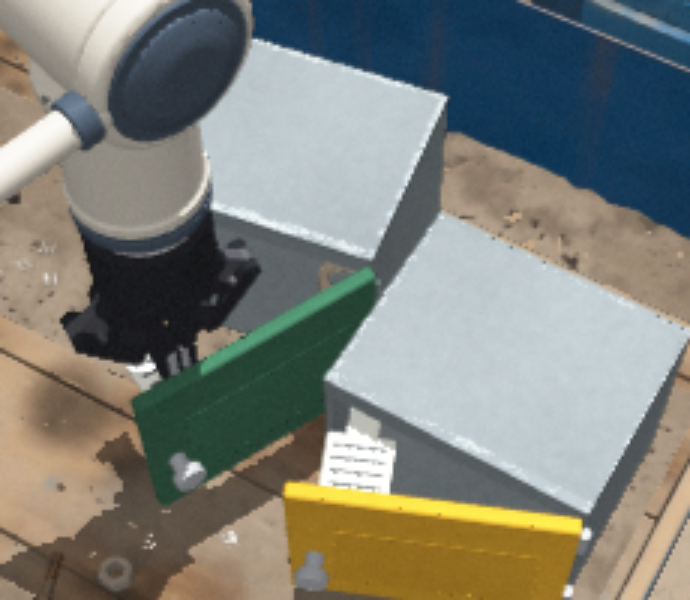

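The door is off its catch at about 0.86 rad. The yellow cupboard's near-left corner, at crop (328,380), might limit the swing, so I'll check that.

```bash
python3 - <<'E'
from h import *
c=cap('side');f=240/np.tan(np.radians(c['fovy'])/2); Rm=R.from_rotvec(c['rvec']).as_matrix(); o=c2w(c,[0,0,0])
for n,u,v,z in [('cupcorner',190+328/3,120+381/3,.168),('ydoor tip',190+286/3,120+488/3,.166)]:
    d=Rm.T@np.array([(u-c['cx'])/f,(v-c['cy'])/f,1]);p=(o+d*(z-o[2])/d[2])[:2]-H
    for e in (0,.012): print(n,p+H,'radius',np.hypot(*p),'outer-face contact angle',np.arctan2(p[1],p[0])%(2*np.pi)-A0-np.arcsin(.012/np.hypot(*p)))
E
```

```text
cupcorner [0.52601659 0.19694144] radius 0.09351395794005385 outer-face contact angle 1.5226952886398322
cupcorner [0.52601659 0.19694144] radius 0.09351395794005385 outer-face contact angle 1.5226952886398322
ydoor tip [0.48318185 0.13318151] radius 0.17029220452557947 outer-face contact angle 1.562700303975502
ydoor tip [0.48318185 0.13318151] radius 0.17029220452557947 outer-face contact angle 1.562700303975502
```

>>> {"api": "apply_moves", "payload": {
  "hand": [-1,-1,-1,-1,-1,-1,-1],
  "dp": [
    [-0.9,13,-0.7],
    [-0.6,12.5,0],
    [-0.6,11,0],
    [-0.6,11,0],
    [-0.6,7,0],
    [0,3,0],
    [0,0,0]
  ],
  "dr": [
    [0,0,-0.09],
    [0,0,-0.09],
    [0,0,-0.08],
    [0,0,-0.08],
    [0,0,-0.05],
    [0,0,-0.02],
    [0,0,0]
  ]
}}

```text
t: 7.5
eef_pos: [0.4551, 0.2042, 0.2999]
tool_rot: [-2.983, -0.985, -0.004]
contact_force: [2.3, 0.9, 4.5]
opening: 0.0001
```

>>> {"api": "apply_moves", "payload": {
  "hand": [-1,-1,-1,-1,-1,-1],
  "dp": [
    [0,-3,-5],
    [0,-4,-15],
    [0,-3,-25],
    [0,0,-40],
    [0,0,-40],
    [0,0,0]
  ],
  "dr": [
    [0,0,0],
    [0,0,0],
    [0,0,0],
    [0,0,0],
    [0,0,0],
    [0,0,0]
  ]
}}

```text
t: 8.25
eef_pos: [0.4482, 0.2125, 0.4282]
tool_rot: [-2.982, -0.986, -0.008]
contact_force: [-0.6, 0.1, -0.5]
opening: -0.0001
```

```bash
python3 - <<'E'
from h import *
c=cap('side','c1.png'); s=bot.state(); print(s['t'],s['eef_pos'],s['contact_force'])
cv2.imwrite('pics/c1c.png',cv2.resize(c['frame'][120:320,190:420,::-1],(690,600)))
E
```

```text
8.3 [0.44830127 0.21251183 0.4256929 ] [ 0.501892   -0.26480484 -0.68195835]
```

View pics/c1c.png

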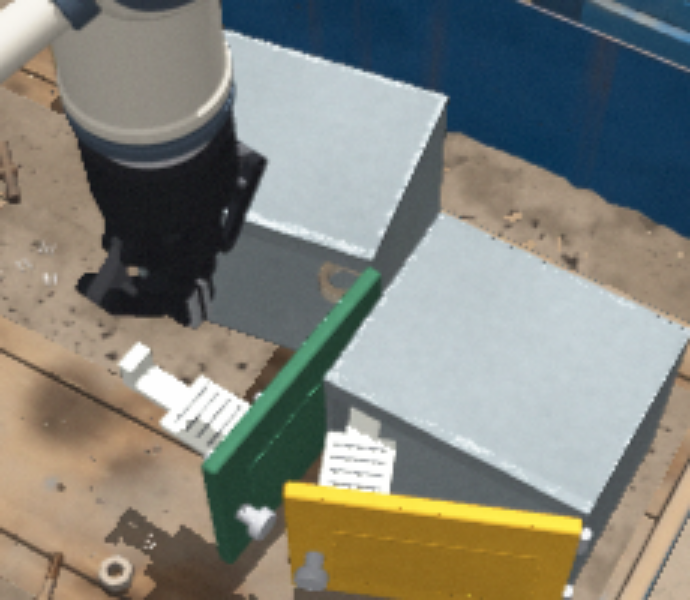

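The green door stands well open with the fingers clear of it, and the yellow door hasn't moved. I'll measure the angle and hand in if it's good.

```bash
python3 - <<'E'
from h import *
c=cap('side');f=240/np.tan(np.radians(c['fovy'])/2); Rm=R.from_rotvec(c['rvec']).as_matrix(); o=c2w(c,[0,0,0])
def bp(u,v,z=.166):
    d=Rm.T@np.array([(190+u/3-c['cx'])/f,(120+v/3-c['cy'])/f,1]);return (o+d*(z-o[2])/d[2])[:2]
d=bp(205,463)-bp(369,268); a=np.arctan2(d[1],d[0])%(2*np.pi)-A0; print(d,np.hypot(*d),a)
if a>1.17: bot.finish_job(); print('finished')
E
```

```text
[-0.13355184 -0.11070809] 0.17347154212200777 1.3240397334037137
the job is handed in; nothing more can be done
finished
```

The green door is open at about 1.3 rad (1.1 needed), and I've handed the job in. I reached into the gap with the gripper shut, pressed the white catch to its bottom stop and held it there while drawing the door open by its inner face.

- **Green door:** the last side picture gave 1.32 rad, against about 1.27 rad commanded. I took no second picture to confirm that it was at rest.
- **Yellow door:** it looked unmoved on its catch in that picture. Its free edge was within about 1.5 mm of its first position when I last measured it, before the final part of the pull.
- **Robot:** the gripper was raised well clear, with the force reading down to noise (under 1 N). The highest force shown after any move was 10 N, when the catch reached its stop.
- **Time:** about 8.4 s of the 38 s allowed.

No check failed.

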